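# Take the tall rivet tin off its hook

### The job

Two black tins of brass rivets hang by their stiff handles on a small two-hook steel rack. Lift the taller, slimmer tin up and off its hook and set it down gently, upright, on the middle of the round cork pad in front of the rivet press, then let go. Leave the shorter, wider tin hanging undisturbed.

Things in the scene. Friction and masses are not known exactly. Their poses are not given: they have to be found in the camera images.
- tall_tin_center (a point): Centre (77 mm above the underside) of the tall slim tin to move: black, 52 mm wide, rim 13 mm above this point, 0.25 kg. Rigid strap handle on the rim, top 77 mm above this point, 40 mm wide outside along y (34 inside), 14 mm along x, top bar 4 mm thick, sides vertical in the top 50 mm: pinch them along y from above. The hook passes through along x; opening 60 mm high. Axes as the rack's while hanging.
- short_tin_center (a point): Centre (57 mm above its underside) of the shorter, wider hanging tin, to be left alone: black, 68 mm diameter, 50 mm high, same handle (114 mm overall height). It hangs on the other hook; either tin may be on either hook.
- rack: Fixed rack, origin on the desk under its post, z up. Post with a crossbar along y, and hooks at y = -70 and +70 mm: 8 mm round arms running level to the rack's -x (about towards the robot), top 200 mm above the desk, tip at x = -76 mm upturned 14 mm. Tins hang at x = -42 mm. To unhook: lift 20 to 45 mm (not more: the rim meets the arm), then move 60 mm or more along rack -x. Base 200 x 110 x 10 mm.
- pad: Fixed round cork pad lying flat on the desk in front of the rivet press, 110 mm diameter, 6 mm thick; origin at the centre of its underside, on the desk top.
There are look-alikes about, which are no part of the job. What is shaped like the part that bears short_tin_center but green or purple is not meant.

How it is judged:
On the way:
1. the tall tin is lifted up and clear of its hook (contact force between tall_tin and rack below 0.05 N and distance of tall_tin_center from where it was at the start of the episode above 0.06 m and height (world z) of tall_tin_center above 0.11 m), for 0.1 s.
At the end, for the whole second after the job is handed in: The tall tin stands upright (within 7 degrees) and at rest on the cork pad, its centre within 30 mm of the pad's centre; the short tin still hangs on its hook, within 30 mm of where it was (horizontal distance between tall_tin_center and pad below 0.03 m and angle between tall_tin_center's own z axis and vertical below 0.12 rad and height (world z) of tall_tin_center between 0.077 and 0.089 m and linear speed of tall_tin below 0.02 m/s and distance of short_tin_center from where it was at the start of the episode below 0.03 m and height (world z) of short_tin_center above 0.137 m); the robot touches nothing.
It fails at once if the short tin is disturbed: moved by more than 30 mm (distance of short_tin_center from where it was at the start of the episode above 0.03 m).
It fails at once if the tall tin is dropped on the pad instead of being set down (faster than 0.45 m/s within 40 mm above it) (horizontal distance between tall_tin_center and pad below 0.06 m and height (world z) of tall_tin_center below 0.123 m and linear speed of tall_tin above 0.45 m/s).
It also fails if it takes over 38 s, if anything falls off the work surface, if the arm or the gripper's body presses on something with over 40 N, if the wrist force passes 120 N, or if a joint passes its speed limit or range.

### The arm

A 7-joint arm with a two-finger parallel gripper is mounted at the origin on the work surface. World frame = base frame: x ahead of the robot, y to its left, z up, the work surface at z = 0. Lengths are in m, angles in rad, forces in N, time in s.
With the tool pointing down it reaches from about 0.425 to 1.025 m from the base axis. Payload 9.4 kg.
Tool frame: the origin (TCP) lies midway between the tips of the shut fingers; the grasp point (between the pads) lies 19 mm behind it (robot.hold_point_z is the z of the grasp point in the tool frame, in m); z points along the fingers, y is the line along which they close (so a half turn about z gives the same grasp; the last joint's range is limited). The gripper opens to 85 mm and grips with 20 to 120 N. Pads are 22 mm wide; open, the fingers measure 114 mm over their backs; the gripper's body (76 mm by 85 mm) begins 54 mm behind the grasp point. The pads swing forward as they close: fully open they stand 13 mm farther back than shut.
Start: joints at [-1.388, 0.599, -0.003, 1.599, 0.002, 0.943, -0.08], TCP at [0.186, 0.701, 0.231] pointing down, gripper open.
Joint ranges: [-2.57, 2.57], [-0.35, 1.97], [-1.29, 1.29], [0.11, 2.56], [-1.05, 4.19], [0.11, 1.86], [-2.63, 2.63]. Speed limits (rad/s): [2.22, 2.22, 3.01, 3.01, 3.14, 3.14, 3.14].

### API

Orientations are given as a unit quaternion [x, y, z, w].
In Python, from workcell import robot, get_image, camera_params, close_job gives the robot as it stands.
- The arm moves only by the shell command python3 -m jog 'ROWS' [FORCE]. ROWS is JSON, a list that holds one entry, the list of rows, each a list of 7 numbers: the turn, a rotation vector about the tool's x, y, z in degrees, then the shift along the tool's x, y, z in m, then the opening, from -1 (shut) to 1 (fully open). In form: [[[wx, wy, wz, x, y, z, fingers], ...]]. A call has 1 to 12 rows; each row shifts and turns the commanded pose from where the row before left it, along the tool's axes as they then stand; what a row does not reach is not made up. A row lasts 1/8 s, in which the tool goes at most 62.5 mm and 10.7 degrees, less where a joint would pass 70% of its speed; a pose out of reach is approached as far as the arm can. A call with a gripper value outside its range is refused whole. The fingers move at their own pace and stop on an object; FORCE is the grip in N (left out, the last holds). Time passes only in rows, so rows that do not move let the fingers close. It gives the time, the measured TCP pose, the force, the opening and the grip force at its end, in the units of the state.
- robot.get_obs(): the state, without advancing time (a new reading comes with each control period).
- get_image(name): name is "scene" or "top" or "wrist"; returns (picture, depth): 420x560x3 uint8, red, green, blue; 420x560 float32, m along the optical axis (not along the pixel's ray), 0 where there is no reading.
- camera_params(name): a dict with "K" (3x3 intrinsics, pixels), "eye" and "attitude" of the camera in the world. Camera axes: x right, y down, z forward; pixel columns grow to the right and rows downward; lengths in m; the calibration is good to about 2 mm. The wrist camera is an equidistant fisheye: a pixel r from the principal point sees the ray r / f radians off the axis. A picture is of the moment at which its call begins: read the wrist's pose just before it. camera_params takes no time and is no camera call; for the wrist camera it gives the pose at the moment of the call.
- close_job(): hands the job in; it is judged then, once.
The state is a dict: "t": time; "q": joint angles; "joint_velocities": joint speeds; "effort": joint torques, N m; "eef_pos": TCP position; "ee_rot": TCP orientation; "ft_force": force on the tool from outside, world axes, zero at the start; "ft_torque": the same for the moment, N m; "width": finger opening in m; "finger_force": force on a finger pad.
Only numpy, scipy, OpenCV 4.12 (cv2) and the standard library are available. Lean on these libraries where they do the work, as an engineer would, in place of code of your own. Each camera call takes 0.05 s, during which the arm holds its last target. There are 200 camera calls.

## Working session

There is one attempt and no reset: what is moved stays moved. The work goes in short steps, Python scripts to look and compute and a shell command to move; the robot and the scene stay as the last step left them, time stands still between calls to the robot, and variables do not carry over. Pictures are saved under pics/ and viewed, at most 10 in all, crops included, and the job is handed in when it is done.

```bash
mkdir -p pics; cat > h.py <<'E'
import numpy as np, cv2
from workcell import robot, get_image, camera_params
from scipy.spatial.transform import Rotation as R
def att(p):
    a=np.array(p["attitude"]); return a if a.shape==(3,3) else R.from_quat(a).as_matrix()
def cloud(d,p):
    K=np.array(p["K"]); v,u=np.mgrid[:d.shape[0],:d.shape[1]]
    c=np.stack([(u-K[0,2])/K[0,0]*d,(v-K[1,2])/K[1,1]*d,d],-1)
    return c@att(p).T+np.array(p["eye"])
E
python3 - <<'E'
from h import *
for n in ("scene","top"):
    im,d=get_image(n); p=camera_params(n); print(n,p)
    cv2.imwrite(f"pics/{n}0.png",im[:,:,::-1]); np.savez(f"{n}0.npz",im=im,d=d,P=cloud(d,p))
o=robot.get_obs(); print(o["t"],o["eef_pos"],o["ee_rot"],o["width"],robot.hold_point_z)
E
```

```text
scene {'K': array([[380.14946201,   0.        , 279.21624181],
       [  0.        , 380.14946201, 200.93678022],
       [  0.        ,   0.        ,   1.        ]]), 'eye': array([1.08815662, 0.0577292 , 0.9256143 ]), 'attitude': array([ 0.60544125,  0.73795953, -0.22966643, -0.19002619])}
top {'K': array([[389.64705673,   0.        , 286.50736576],
       [  0.        , 389.64705673, 208.23515541],
       [  0.        ,   0.        ,   1.        ]]), 'eye': array([ 0.37319   , -0.03273097,  0.99257468]), 'attitude': array([ 0.72642729, -0.67950696,  0.0672915 , -0.07775303])}
0.1 [0.18616381 0.70025424 0.2304785 ] [ 1.29534703e-01  9.91574630e-01 -7.15092911e-04 -4.30429466e-05] 0.08535990238550949 -0.0187
```

View pics/scene0.png

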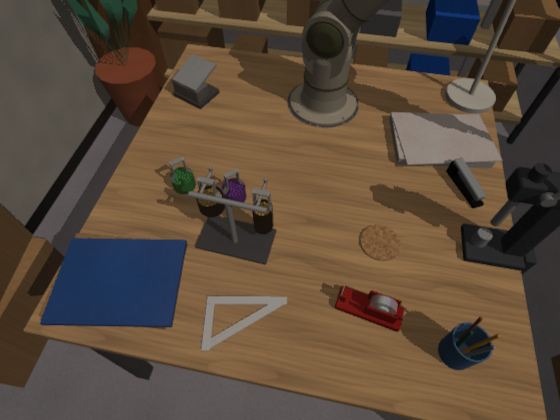

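View pics/top0.png

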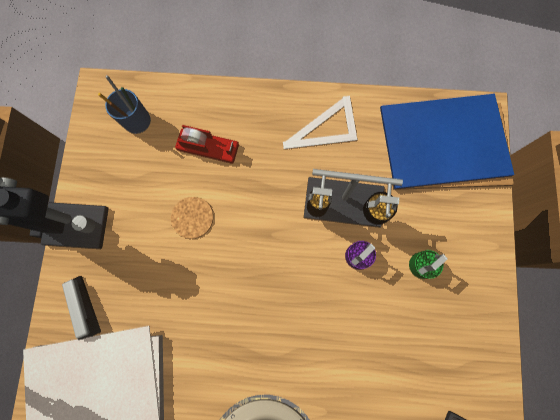

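Top view: up is +x and left is +y. The slim tin is at (319,198) on the +y hook. The wide tin is at (382,205) on the -y hook. The purple (360,254) and green (427,264) tins on the desk are look-alikes. The pad is at (192,217), with the press to its left. Next I measure these and confirm with a crop.

```bash
python3 - <<'E'
from h import *
z=np.load("top0.npz"); P,im,d=z["P"],z["im"],z["d"]; s=np.load("scene0.npz")
cv2.imwrite("pics/crop.png",np.hstack([cv2.resize(im[160:260,295:435],None,fx=2.7,fy=2.7,interpolation=2),cv2.resize(s["im"][155:255,165:305],None,fx=2.7,fy=2.7,interpolation=2)])[:,:,::-1])
# pad
m=np.zeros(d.shape,bool); m[190:245,165:222]=1
q=P[m&(d>0)&(P[...,2]>.003)&(P[...,2]<.012)]; 
c=cv2.cvtColor(im,cv2.COLOR_RGB2HSV)
print("pad z>3mm",len(q),(q.min(0)+q.max(0))/2,q.max(0)-q.min(0),"desk z",np.median(P[300:320,220:300,2]))
A=np.vstack([P[s_>0] for P,s_ in((P,d),)])
B=s["P"][s["d"]>0]
for n,C in(("top",A),("scene",B)):
    w=(C[:,0]>.4)&(C[:,0]<.75)&(C[:,1]>-.4)&(C[:,1]<.05)
    C=C[w]
    for lo,hi in((.205,.235),(.185,.2045),(.235,.3)):
        k=C[(C[:,2]>lo)&(C[:,2]<hi)]
        print(n,lo,len(k)); 
        if len(k):
            for g in np.unique(np.floor(k[:,1]/.02)):
                kk=k[np.floor(k[:,1]/.02)==g]; print("  ",len(kk),kk.min(0).round(3),kk.max(0).round(3))
k=A[(A[:,2]>.05)&(A[:,1]>.2)]; 
for g in np.unique(np.floor(k[:,1]/.05)):
    kk=k[np.floor(k[:,1]/.05)==g]; print("high",len(kk),kk.min(0).round(3),kk.max(0).round(3))
E
```

```text
pad z>3mm 1471 [0.53931193 0.23109681 0.00733618] [0.14544975 0.1574412  0.00867122] desk z 0.00015476828693222755
top 0.205 52
   1 [ 0.571 -0.244  0.206] [ 0.571 -0.244  0.206]
   18 [ 0.533 -0.238  0.205] [ 0.61  -0.221  0.216]
   6 [ 0.563 -0.218  0.205] [ 0.613 -0.209  0.206]
   2 [ 0.614 -0.169  0.205] [ 0.618 -0.167  0.205]
   3 [ 0.573 -0.103  0.205] [ 0.621 -0.101  0.206]
   18 [ 0.54  -0.099  0.205] [ 0.583 -0.082  0.215]
   4 [ 0.579 -0.076  0.205] [ 0.619 -0.068  0.205]
top 0.185 1022
   69 [ 0.561 -0.254  0.187] [ 0.617 -0.24   0.204]
   208 [ 0.532 -0.239  0.194] [ 0.618 -0.22   0.204]
   112 [ 0.564 -0.22   0.187] [ 0.619 -0.2    0.204]
   62 [ 0.607 -0.199  0.193] [ 0.62  -0.18   0.204]
   62 [ 0.608 -0.18   0.185] [ 0.623 -0.161  0.204]
   68 [ 0.608 -0.16   0.185] [ 0.622 -0.14   0.204]
   61 [ 0.61  -0.14   0.192] [ 0.624 -0.121  0.204]
   81 [ 0.57  -0.12   0.185] [ 0.625 -0.1    0.204]
   208 [ 0.54  -0.1    0.193] [ 0.626 -0.08   0.204]
   91 [ 0.572 -0.079  0.188] [ 0.628 -0.064  0.204]
top 0.235 0
scene 0.205 55
   3 [ 0.569 -0.243  0.205] [ 0.578 -0.241  0.20
[... 555 characters left out ...]
 0.19] [ 0.623 -0.18   0.204]
   50 [ 0.61  -0.179  0.191] [ 0.626 -0.16   0.204]
   61 [ 0.611 -0.16   0.185] [ 0.626 -0.14   0.204]
   52 [ 0.613 -0.14   0.19 ] [ 0.627 -0.12   0.204]
   66 [ 0.573 -0.12   0.187] [ 0.628 -0.1    0.204]
   145 [ 0.548 -0.1    0.192] [ 0.629 -0.08   0.204]
   96 [ 0.549 -0.08   0.186] [ 0.631 -0.062  0.204]
scene 0.235 0
high 369 [0.708 0.2   0.05 ] [0.761 0.25  0.091]
high 116 [0.716 0.25  0.05 ] [0.765 0.277 0.089]
high 366 [0.758 0.374 0.05 ] [0.833 0.4   0.171]
high 805 [0.229 0.4   0.05 ] [0.837 0.45  0.178]
high 2350 [0.231 0.45  0.05 ] [0.814 0.5   0.335]
high 567 [0.341 0.5   0.05 ] [0.542 0.55  0.304]
high 145 [0.471 0.55  0.05 ] [0.473 0.596 0.206]
```

View pics/crop.png

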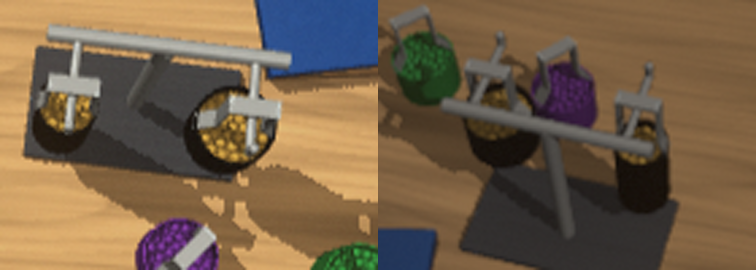

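The crop confirms it: the slim tall tin is on the +y hook (left in the top view, right in the scene view), and the wide one is on the -y hook. Next are refined fits and a check for obstacles on the swing path.

```bash
python3 - <<'E'
from h import *
t=np.load("top0.npz"); s=np.load("scene0.npz")
for n,z in(("top",t),("scene",s)):
    P=z["P"];d=z["d"];C=P[d>0]; im=z["im"]
    b=C[(abs(C[:,2]-.195)<.012)&(C[:,0]>.604)&(C[:,0]<.635)&(C[:,1]>-.26)&(C[:,1]<-.05)]
    f=np.polyfit(b[:,1],b[:,0],1); print(n,"bar slope deg",np.degrees(np.arctan(f[0])),"ends",b[:,1].min(),b[:,1].max())
    for y0,y1 in((-.125,-.055),(-.265,-.19)):
        k=C[(abs(C[:,2]-.203)<.006)&(C[:,0]>.555)&(C[:,0]<.596)&(C[:,1]>y0)&(C[:,1]<y1)].astype(np.float32)
        r=cv2.minAreaRect(k[:,:2]*1000); print(" handle",len(k),np.median(k,0).round(4),r, "z95",np.percentile(k[:,2],95))
    # pad by texture: points z 3..10mm near
    m=(abs(P[...,0]-.54)<.08)&(abs(P[...,1]-.23)<.085)&(d>0)&(P[...,2]<.02)
    hsv=cv2.cvtColor(im,cv2.COLOR_RGB2HSV).astype(int)
    mm=(m&(P[...,2]>.003)).astype(np.uint8); mm=cv2.morphologyEx(mm,cv2.MORPH_OPEN,np.ones((5,5)))
    nc,l,st,ce=cv2.connectedComponentsWithStats(mm); i=1+st[1:,4].argmax(); q=P[l==i]
    print(" pad",st[i],q.mean(0).round(4),(q.min(0)+q.max(0))/2,q.max(0)-q.min(0))
    H=C[(C[:,2]>.2)&(C[:,1]>-.3)&(C[:,1]<1)&(C[:,0]>-.3)&((C[:,1]>.2)|(C[:,0]<.3))]
    key=np.floor(H[:,:2]/.1)
    for g in np.unique(key,axis=0):
        kk=H[(key==g).all(1)]
        if len(kk)>5: print("  high",g/10,len(kk),kk[:,2].max().round(2))
E
```

```text
top bar slope deg 3.0372735106228883 ends -0.25354171790588165 -0.0639505925973997
 handle 173 [ 0.5773 -0.0865  0.2027] ((578.3472900390625, -86.20745849609375), (36.073692321777344, 34.786766052246094), 40.06987380981445) z95 0.20513251
 handle 178 [ 0.5703 -0.2265  0.2027] ((570.401611328125, -224.71583557128906), (39.12871170043945, 37.115745544433594), 38.1224479675293) z95 0.20498674
 pad [ 171  197   41   41 1184] [0.5368 0.2324 0.0065] [0.53962698 0.23266379 0.00845734] [0.10615744 0.10347484 0.01089185]
  high [0.4 0.4] 905 0.33
  high [0.4 0.5] 106 0.3
  high [0.5 0.4] 556 0.33
  high [0.5 0.5] 156 0.3
scene bar slope deg 2.984235280383973 ends -0.2515428776222485 -0.06235245083738494
 handle 124 [ 0.5806 -0.0839  0.203 ] ((579.83154296875, -83.11669921875), (35.677303314208984, 35.99557113647461), 45.25857162475586) z95 0.20573577
 handle 123 [ 0.5728 -0.2235  0.2028] ((571.9271850585938, -223.4210205078125), (35.64567184448242, 38.736610412597656), 35.76384353637695) z95 0.20555094
 pad [362 225  39  34 947] [0.543  0.237  0.0065] [0.54068026 0.23538303 0.0071452 ] [0.10523177 0.10478178 0.00816787]
  high [-0.2  0.5] 294 0.34
  high [-0.1 -0.1] 107 0.35
  high [-0.1  0. ] 82 0.27
  high [ 0.  -0.1] 1284 0.38
  high [0. 0.] 1967 0.42
  high [0.  0.1] 182 0.42
  high [0.4 0.4] 313 0.33
  high [0.4 0.5] 113 0.33
  high [0.5 0.4] 1005 0.33
  high [0.5 0.5] 809 0.33
```

```bash
python3 -m jog '[[[0,0,-6,0,0,-0.045,1],[0,0,-6,0,0,-0.045,1],[0,0,0,0,0,-0.045,1],[0,0,0,0,0,-0.045,1],[0,0,0,-0.0217,-0.0382,0,1],[0,0,0,-0.0217,-0.0382,0,1],[0,0,0,-0.0217,-0.0382,0,1],[0,0,0,-0.0217,-0.0382,0,1],[0,0,0,-0.0217,-0.0382,0,1],[0,0,0,-0.0217,-0.0382,0,1],[0,0,0,-0.0217,-0.0382,0,1],[0,0,0,-0.0217,-0.0382,0,1]]]' 40
```

```text
t: 1.6
eef_pos: [0.3447, 0.3852, 0.4111]
ee_rot: [0.025, 1.0, -0.0, -0.0]
ft_force: [-0.2, 0.3, 0.3]
width: 0.0853
finger_force: 0.0
```

```bash
python3 -m jog '[[[0,0,0,-0.0235,-0.0415,0,1],[0,0,0,-0.0235,-0.0415,0,1],[0,0,0,-0.0235,-0.0415,0.01,1],[0,0,0,-0.0235,-0.0415,0.01,1],[0,0,0,-0.0235,-0.0415,0.01,1],[0,0,0,-0.0235,-0.0415,0.01,1],[0,0,0,-0.0235,-0.0415,0.01,1],[0,0,0,-0.0235,-0.0415,0.01,1],[0,0,0,-0.0235,-0.0415,0.02,1],[0,0,0,-0.0235,-0.0415,0.02,1],[0,0,0,-0.0235,-0.0415,0.02,1],[0,0,0,0,0,0,1]]]'; python3 - <<'E'
from h import *
o=robot.get_obs(); p=camera_params("wrist"); im,d=get_image("wrist"); print(o["eef_pos"],o["ee_rot"],p)
np.savez("w1.npz",im=im,d=d); cv2.imwrite("pics/w1.png",im[:,:,::-1])
E
```

```text
t: 3.1
eef_pos: [0.5793, -0.086, 0.2894]
ee_rot: [0.028, 1.0, -0.001, -0.001]
ft_force: [-0.1, 0.7, -0.2]
width: 0.0854
finger_force: 0.0
[ 0.57926577 -0.08600514  0.28938749] [ 2.78293895e-02  9.99611238e-01 -9.68468736e-04 -1.40015134e-03] {'K': array([[325.1922621 ,   0.        , 282.22263731],
       [  0.        , 325.1922621 , 212.02774358],
       [  0.        ,   0.        ,   1.        ]]), 'eye': array([ 0.4994916 , -0.08143383,  0.43226485]), 'attitude': array([0.71772601, 0.678378  , 0.10690245, 0.11508486])}
```

View pics/w1.png

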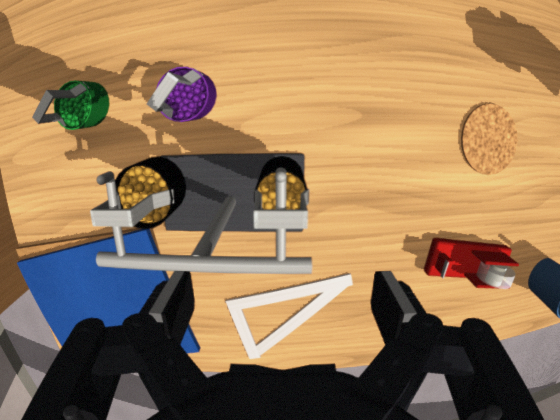

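The wrist view shows the tall tin's handle at (281,217), midway between the fingers at (175,300) and (388,300). The pad is at (490,138). I measure both from this view.

```bash
cat >> h.py <<'E'
def fcloud(d,p):
    K=np.array(p["K"]); v,u=np.mgrid[:d.shape[0],:d.shape[1]]
    a=u-K[0,2]; b=v-K[1,2]; r=np.hypot(a,b)+1e-9; th=r/K[0,0]; t=np.tan(th)
    c=np.stack([a/r*t*d,b/r*t*d,d],-1); return c@att(p).T+np.array(p["eye"])
E
python3 - <<'E'
from h import *
z=np.load("w1.npz"); p=camera_params("wrist"); print(p["eye"])
P=fcloud(z["d"],p); C=P[205:226,250:312].reshape(-1,3)
k=C[abs(C[:,2]-.203)<.006]; print("handle",len(k),np.median(k,0),cv2.minAreaRect((k[:,:2]*1000).astype(np.float32)))
C=P[195:228,88:135].reshape(-1,3); k=C[abs(C[:,2]-.203)<.006]; print("short",len(k),np.median(k,0))
C=P[255:272,100:310].reshape(-1,3); k=C[abs(C[:,2]-.198)<.01]; f=np.polyfit(k[:,1],k[:,0],1); print("bar deg",np.degrees(np.arctan(f[0])))
m=np.zeros(z["d"].shape,np.uint8); m[100:176,458:522]=1
m&=((P[...,2]>.0035)&(P[...,2]<.02)).astype(np.uint8); q=P[m>0]; print("pad",len(q),q.mean(0),(q.min(0)+q.max(0))/2,q.max(0)-q.min(0))
E
```

```text
[ 0.49920916 -0.07956738  0.43295027]
handle 926 [ 0.57724257 -0.0856624   0.20478057] ((576.5675048828125, -85.7762222290039), (40.12787628173828, 15.142441749572754), 87.03408813476562)
short 898 [ 0.56950562 -0.22325268  0.20440615]
bar deg 2.594925527746362
pad 3119 [0.53957328 0.22908633 0.00691604] [0.53974519 0.23202507 0.00657416] [0.10905639 0.1096412  0.00600436]
```

```bash
python3 -m jog '[[[0,0,0,0.001,0,0.025,1],[0,0,0,0.001,0,0.025,1],[0,0,0,0,0,0.02,1],[0,0,0,0,0,0.02,1],[0,0,0,0,0,0.015,1],[0,0,0,0,0,0.012,1],[0,0,0,0,0,0.007,1],[0,0,0,0,0,0,1]]]'; python3 - <<'E'
from h import *
im,d=get_image("wrist"); p=camera_params("wrist"); cv2.imwrite("pics/w2.png",im[:,:,::-1])
E
```

```text
t: 4.15
eef_pos: [0.5774, -0.0821, 0.1671]
ee_rot: [0.025, 1.0, 0.0, -0.0]
ft_force: [-1.0, 0.6, 0.1]
width: 0.0853
finger_force: 0.0
```

View pics/w2.png

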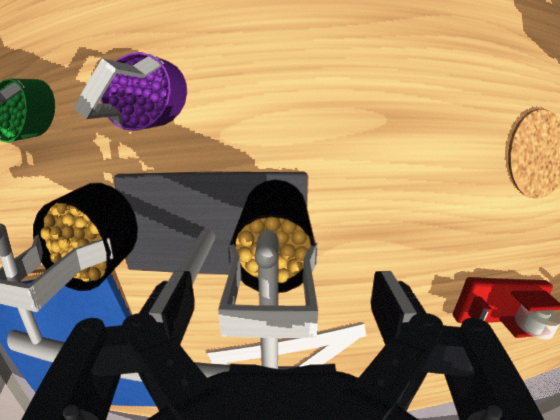

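The handle (pixel x≈268) sits slightly left of the finger midline (≈282), which matches the 4 mm y offset. I shift by that and close.

```bash
python3 -m jog '[[[0,0,0,0,-0.004,0.001,1],[0,0,0,0,0,0,0.3],[0,0,0,0,0,0,-0.2],[0,0,0,0,0,0,-0.5],[0,0,0,0,0,0,-1],[0,0,0,0,0,0,-1],[0,0,0,0,0,0,-1],[0,0,0,0,0,0,-1]]]' 40
```

```text
t: 5.2
eef_pos: [0.5775, -0.0862, 0.1666]
ee_rot: [0.025, 1.0, -0.0, 0.0]
ft_force: [-0.4, -0.9, 5.7]
width: 0.0393
finger_force: 41.2
```

```bash
python3 -m jog '[[[0,0,0,0,0,0,-1],[0,0,0,0,0,-0.004,-1],[0,0,0,0,0,-0.006,-1],[0,0,0,0,0,-0.007,-1],[0,0,0,0,0,-0.007,-1],[0,0,0,0,0,-0.006,-1],[0,0,0,0,0,-0.002,-1],[0,0,0,0,0,0,-1]]]' 60; python3 - <<'E'
from h import *
im,d=get_image("scene"); cv2.imwrite("pics/s2.png",cv2.resize(im[140:280,150:340],None,fx=4,fy=4)[:,:,::-1])
E
```

```text
t: 6.2
eef_pos: [0.5773, -0.0861, 0.1984]
ee_rot: [0.025, 1.0, 0.0, 0.0]
ft_force: [-0.5, -0.3, -2.4]
width: 0.0393
finger_force: 60.4
```

View pics/s2.png

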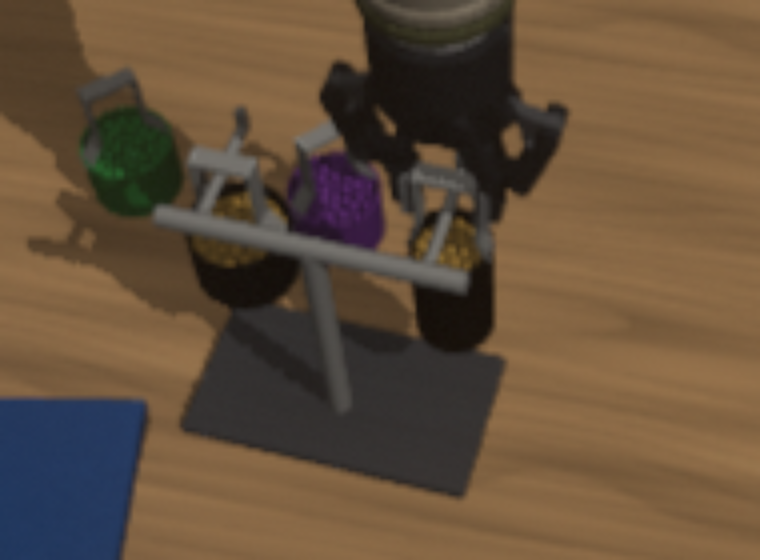

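The tin is lifted about 32 mm and hangs in the gripper (2.4 N), with the hook still through the handle and the short tin unmoved. Now I slide it off along rack -x and carry it toward the pad.

```bash
python3 -m jog '[[[0,0,0,0.01,0,0,-1],[0,0,0,0.02,0,0,-1],[0,0,0,0.02,0,0,-1],[0,0,0,0.02,0,0,-1],[0,0,0,0.02,0,0,-1],[0,0,0,0,0.015,0,-1],[0,0,0,0,0.03,0,-1],[0,0,0,0,0.03,0,-1],[0,0,0,0,0.03,0,-1],[0,0,0,-0.006,0.03,0,-1],[0,0,0,-0.006,0.03,0,-1],[0,0,0,-0.006,0.03,0,-1]]]'
```

```text
t: 7.75
eef_pos: [0.5153, 0.1141, 0.1982]
ee_rot: [0.025, 1.0, 0.0, 0.0]
ft_force: [-0.0, -0.3, -2.3]
width: 0.0392
finger_force: 60.8
```

```bash
python3 -m jog '[[[0,0,0,-0.005,0.03,0,-1],[0,0,0,-0.005,0.03,0,-1],[0,0,0,-0.005,0.03,0,-1],[0,0,0,-0.004,0.02,0,-1],[0,0,0,0,0.01,0,-1],[0,0,0,0,0,0,-1],[0,0,0,0,0,0.01,-1],[0,0,0,0,0,0.015,-1],[0,0,0,0,0,0.015,-1],[0,0,0,0,0,0.01,-1],[0,0,0,0,0,0,-1]]]'; python3 - <<'E'
from h import *
o=robot.get_obs(); print(o["eef_pos"])
a,d=get_image("scene"); b,e=get_image("top")
cv2.imwrite("pics/s3.png",np.hstack([cv2.resize(a[170:290,300:440],None,fx=2.7,fy=2.7),cv2.resize(b[150:270,130:270],None,fx=2.7,fy=2.7)])[:,:,::-1])
E
```

```text
t: 9.12
eef_pos: [0.5398, 0.2308, 0.1472]
ee_rot: [0.025, 1.0, -0.001, -0.001]
ft_force: [-0.8, 0.1, -1.7]
width: 0.0395
finger_force: 60.8
[0.53975003 0.23080683 0.14717866]
```

View pics/s3.png

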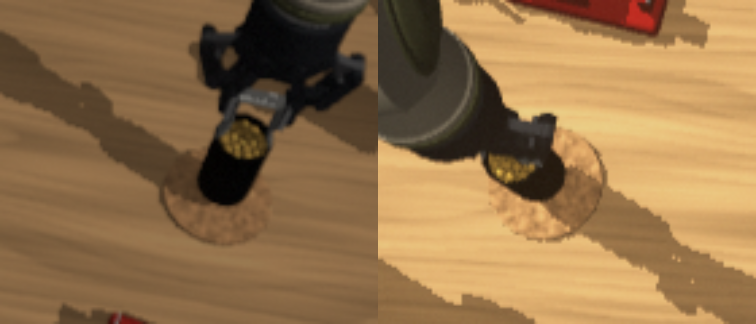

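The tin is upright above the middle of the pad in both views. I lower it slowly until it touches.

```bash
python3 -m jog '[[[0,0,0,0,0.002,0.006,-1],[0,0,0,0,0,0.006,-1],[0,0,0,0,0,0.005,-1],[0,0,0,0,0,0.004,-1],[0,0,0,0,0,0.002,-1],[0,0,0,0,0,0,-1]]]' 30
```

```text
t: 9.98
eef_pos: [0.5403, 0.2331, 0.1252]
ee_rot: [0.025, 1.0, -0.0, -0.0]
ft_force: [0.2, -0.2, -2.9]
width: 0.0391
finger_force: 60.8
```

```bash
python3 -m jog '[[[0,0,0,0,0,0.001,-1],[0,0,0,0,0,0.001,-1],[0,0,0,0,0,0,-1],[0,0,0,0,0,0,-1]]]'
```

```text
t: 10.48
eef_pos: [0.5403, 0.2332, 0.1234]
ee_rot: [0.025, 1.0, 0.0, 0.0]
ft_force: [0.3, -0.4, -1.7]
width: 0.0391
finger_force: 60.8
```

```bash
python3 -m jog '[[[0,0,0,0,0,0.001,-1],[0,0,0,0,0,0.0005,-1],[0,0,0,0,0,0,-1],[0,0,0,0,0,0,-1]]]'
```

```text
t: 10.98
eef_pos: [0.5405, 0.2332, 0.1228]
ee_rot: [0.025, 1.0, 0.0, 0.0]
ft_force: [-2.7, -0.0, 10.0]
width: 0.0391
finger_force: 62.4
```

It touches now (wrist force went from -2 to +10 N). I back off 0.5 mm, open and retreat.

```bash
python3 -m jog '[[[0,0,0,0,0,-0.0005,-1],[0,0,0,0,0,0,-0.1],[0,0,0,0,0,0,0.3],[0,0,0,0,0,0,0.8],[0,0,0,0,0,0,1],[0,0,0,0,0,0,1],[0,0,0,0,0,-0.01,1],[0,0,0,0,0,-0.03,1],[0,0,0,0,0,-0.04,1],[0,0,0,0,0,-0.05,1],[0,0,0,0,0,-0.05,1],[0,0,0,0,0,0,1]]]' 20; python3 - <<'E'
from h import *
o=robot.get_obs(); p=camera_params("wrist"); im,d=get_image("wrist"); b,e=get_image("scene")
cv2.imwrite("pics/w4.png",np.hstack([im,b])[:,:,::-1][:, ::1] if 0 else cv2.resize(np.hstack([im,b]),(800,300))[:,:,::-1])
P=fcloud(d,p); C=P[(d>0)&(abs(P[...,2]-.16)<.006)]; C=C[np.hypot(C[:,0]-.54,C[:,1]-.233)<.05]
if len(C): print("handle top",len(C),np.median(C,0),cv2.minAreaRect((C[:,:2]*1000).astype(np.float32)))
q=P[(P[...,2]>.0035)&(P[...,2]<.012)&(np.hypot(P[...,0]-.54,P[...,1]-.233)<.075)]; print("pad",len(q),(q.min(0)+q.max(0))/2,q.max(0)-q.min(0))
E
```

```text
t: 12.48
eef_pos: [0.542, 0.2335, 0.307]
ee_rot: [0.025, 1.0, 0.002, 0.003]
ft_force: [0.3, 0.1, -0.9]
width: 0.0852
finger_force: 0.0
handle top 694 [0.54282863 0.23330503 0.16024965] ((543.2247314453125, 233.0920867919922), (39.98786926269531, 14.482502937316895), 86.64620971679688)
pad 2736 [0.53646702 0.22985522 0.00752728] [0.09921827 0.10881921 0.00801948]
```

View pics/w4.png

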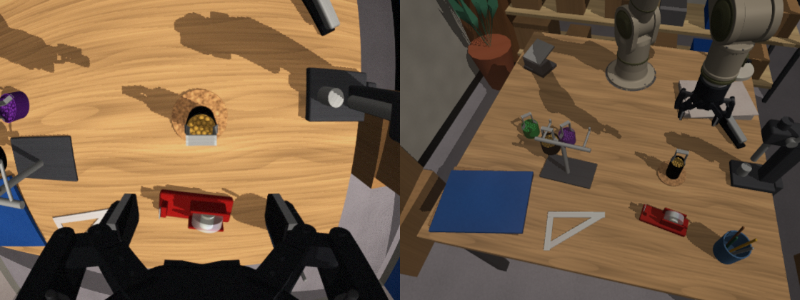

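The tin stands free on the pad. Its handle top is at z = 0.160 m, as expected, and it is within about 7 mm of the pad's centre. The short tin still hangs on its hook and the gripper is clear.

```bash
python3 -c "
from workcell import close_job
print(close_job())"
```

```text
the job is handed in; nothing more can be done
None
```

I moved the tall tin off its hook and set it down upright on the cork pad, within about 7 mm of the pad's centre, left the short tin hanging on its hook, and handed the job in at about 12.5 s; no verdict was returned.

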